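# Dock the water probe behind the slotted plate

## Task

Lift the blue-headed water probe out of its grey pot and, keeping it upright, slide its black collar into the open front end of the metal dock, under the white slotted plate. Gently push it in against the red spring pad at the back (its place differs, so feel for it; about 10 N is right, never over 20 N), lower it while pushing so that the collar drops into its sunk seat, and let go. Leave the jar and the two dropper bottles where they are.

Things in the scene. Friction and masses are not known exactly. Their poses are not given: they have to be found in the camera images.
- probe: Loose rigid probe, about 0.12 kg, standing upright in the pot with its foot 5 mm above the worktop. Origin: centre of its foot, z up along its axis. White barrel 22 mm diameter from z 0 to 50 mm; black round collar 40 mm diameter, z 50 to 56; white neck 18 mm diameter, z 56 to 78; blue square head 24 x 24 mm (faces along the probe's x and y), z 78 to 120: grip it by the head, from above.
- pot: Grey pot, fixed, 40 mm tall, bore about 28 mm wide, foot 68 mm diameter. Origin: centre of its underside on the worktop.
- dock: Fixed metal dock, 62 mm wide over its rails, 84 mm tall, base plate 158 x 84 mm from x -63 to +95 mm. Origin: underside of the base on the slot's centre line, z up. The slot runs along the dock's x; its open mouth faces -x. Two ledge strips, top at z 68 mm, from x -60, leave a 26 mm slot for the barrel. The probe's origin is at dock z 18 mm when its collar rides on them.
- dock_mouth (a point): Mouth of the collar channel: dock x -60, z 73 mm, mid-gap. The collar slides in the gap 10 mm high and 45 mm wide between the ledge strips and the white keeper plate (underside z 78, top z 84 mm). The keeper's slot for the neck is 23 mm wide, runs to dock x +52 mm, and is flared at its prong tips (x -71 mm).
- dock_seat_mid (a point): Middle of the seat's range (dock x +13, z 63 mm; fixed to the dock, not the seat). The dark seat insert, clamped by hand, is not measured: the seated probe's axis lies anywhere from dock x -7 to +33 mm. There the ledge ends in a lip and the seat is 5 mm lower (seated probe's origin: dock z 13 mm), on a rubber cushion that gives from 3 N, 4 N per mm, 3 mm in all.
- dock_pad_mid (a point): Red sprung pad behind the seat, on the insert; this point is its place if the insert were at mid-range (dock x +32, z 70 mm). Damped; takes 2 N to start, then 2 N per mm, 5.5 mm of travel, then hard. Pushed back 2 to 3.5 mm by the collar (6 to 9 N plus friction), it lets the collar clear the lip and drop; then it holds the collar against the lip.
- jar: White jar with a green band, 70 mm diameter, 136 mm tall, loose bystander. Origin: centre of its underside.
- dropper_a: White dropper bottle, 27 mm diameter, 85 mm tall, loose bystander. Origin: centre of its underside.
- dropper_b: White dropper bottle, 27 mm diameter, 76 mm tall, loose bystander. Origin: centre of its underside.

How it is judged:
On the way, in this order (a step that is already met when the one before it is completed fails the run):
1. the probe is lifted clear of the pot (z of probe in the frame of pot above 0.045 m), for 0.1 s.
2. the collar is in the channel, under the keeper plate (x of probe in the frame of dock above -0.04 m and z of probe in the frame of dock between 0.014 and 0.026 m and y of probe in the frame of dock between -0.005 and 0.005 m), for 0.1 s.
At the end, for the whole second after the job is handed in: The probe is let go, at rest and upright (within 0.08 rad) in the dock, its collar down in the sunk seat under the keeper plate: origin 9 to 15.5 mm above the dock's underside, within 5 mm of the slot's centre line, at a dock x from -11 to +39 mm (x of probe in the frame of dock between -0.011 and 0.039 m and y of probe in the frame of dock between -0.005 and 0.005 m and z of probe in the frame of dock between 0.009 and 0.0155 m and angle between probe's own z axis and vertical below 0.08 rad and linear speed of probe below 0.01 m/s and contact force between the fingers and probe below 0.1 N); the robot touches nothing.
It fails at once if the probe presses on the dock with more than 35 N (all contacts between them added up) (contact force between probe and dock above 35 N).
It fails at once if the gripper presses on the dock with more than 15 N (contact force between the fingers and dock above 15 N).
It fails at once if the jar or a dropper bottle is moved more than 25 mm (distance of any of jar, dropper_a, dropper_b from where it was at the start of the episode above 0.025 m).
It also fails if it takes over 54 s, if anything falls off the work surface, if the arm or the gripper's body presses on something with over 40 N, if the wrist force passes 120 N, or if a joint passes its speed limit or range.

## Robot

A 7-joint arm with a two-finger parallel gripper is mounted at the origin on the work surface; the furniture and walls round the work are solid. World frame = base frame: x ahead of the robot, y to its left, z up, the work surface at z = 0. Lengths are in m, angles in rad, forces in N, time in s.
With the tool pointing down it reaches from about 0.4 to 0.85 m from the base axis. Payload 10.4 kg.
Tool frame: the origin (TCP) lies midway between the tips of the shut fingers; the grasp point (between the pads) lies 19 mm behind it; z points along the fingers, x is the direction in which the jaws open and shut, and the axes are right-handed (so a half turn about z gives the same grasp; the last joint's range is limited). The gripper opens to 87 mm and grips with 3 to 60 N. Pads are 19 mm wide; open, the fingers measure 117 mm over their backs; the gripper's body (75 mm by 190 mm) begins 51 mm behind the grasp point.
Start: joints at [-1.28, 0.332, -0.065, 1.46, 0.022, 1.35, -0.088], TCP at [0.193, 0.595, 0.223] pointing down, gripper open.
Joint ranges: [-2.6, 2.6], [-0.5, 2.12], [-1.47, 1.34], [0.16, 2.42], [-1.27, 4.41], [0.06, 2.06], [-2.6, 2.6]. Speed limits (rad/s): [2.22, 2.22, 2.79, 2.79, 3.14, 3.14, 3.14].

## Interface

Orientations are given as a unit quaternion [x, y, z, w].
In Python, from bench import r gives the robot as it stands. The module is installed in compiled form; this text tells all that it offers.
- The arm moves only by the tool play_rows, never from a script. Its argument "commands" is a list of rows, each a list of 7 numbers: the shift along the world's x, y, z in cm, then the turn, a rotation vector about the world's x, y, z in rad, then the finger opening in cm, from 0 to 8.7. A call has 1 to 20 rows; each row shifts and turns the commanded pose from where the row before left it; what a row does not reach is not made up. A row lasts 1/8 s, in which the tool goes at most 62.5 mm and 10.7 degrees, less where a joint would pass 70% of its speed; a pose out of reach is approached as far as the arm can. A call is refused whole if a number of a shift passes 6.25 or a number of a turn 0.188, either way. A call with a gripper value outside its range is refused whole. The fingers move at their own pace and stop on an object; "grip_force" is the grip in N (left out, the last holds). Time passes only in rows, so rows that do not move let the fingers close. It gives the time, the measured TCP pose, the force and the opening at its end, in the units of the state.
- r.read_state(): the state, without advancing time (a new reading comes with each control period).
- r.camera(name): name is "side" or "top"; returns a dict with "img" (480x640x3 uint8, red, green, blue), "K" (3x3 intrinsics, pixels), "camera_from_world" (4x4, takes a point from world to camera coordinates). Camera axes: x right, y down, z forward; pixel columns grow to the right and rows downward; lengths in m; the calibration is good to about 2 mm. A picture is of the moment at which its call begins. There is no depth.
- r.close_job(): hands the job in, once; it reports no verdict.
The state is a dict: "time": time; "joint_positions": joint angles; "joint_vel": joint speeds; "joint_torque": joint torques, N m; "ee_pos": TCP position; "eef_rot": TCP orientation; "ft_force": force on the tool from outside, world axes, zero at the start; "torque": the same for the moment, N m; "width": finger opening in m.
Only numpy, scipy, OpenCV 4.12 (cv2) and the standard library are available. Lean on these libraries where they do the work, as an engineer would, in place of code of your own. Each camera call takes 0.05 s, during which the arm holds its last target. There are 200 camera calls.

## Working session

There is one attempt and no reset: what is moved stays moved. The work goes in short steps, Python scripts to look and compute and a tool call to move; the robot and the scene stay as the last step left them, time stands still between calls to the robot, and variables do not carry over. Pictures are saved under pics/ and viewed, about 8 in all and at most 12, crops included, and the job is handed in when it is done.

Besides the shell and the picture viewer there is one more tool, called after "Request:" as name([rows], argument=value, ...), one row to a line, values as JSON. play_rows: Moves the arm, as the interface text tells. Its arguments: {"type":"object","properties":{"commands":{"type":"array","items":{"type":"array","items":{"type":"number"}}},"grip_force":{"type":"number"}},"required":["commands"]}

```bash
mkdir -p pics
python3 - <<'E'
from bench import r
import cv2,pickle
for n in("top","side"):
    c=r.camera(n); cv2.imwrite(f"pics/{n}0.png",c["img"][:,:,::-1]); pickle.dump(c,open(n+"0.pkl","wb"))
    print(n,c["K"].tolist(),c["camera_from_world"].round(4).tolist())
print(r.read_state())
E
```

```text
top [[617.6153773032938, 0.0, 313.60669274735807], [0.0, 617.6153773032938, 242.95073471156886], [0.0, 0.0, 1.0]] [[-0.02, -0.9995, -0.0236, -0.0463], [-0.9879, 0.0234, -0.1531, 0.5639], [0.1535, 0.0203, -0.9879, 1.3057], [0.0, 0.0, 0.0, 1.0]]
side [[453.3641847516923, 0.0, 320.9435661424684], [0.0, 453.3641847516923, 240.222444423428], [0.0, 0.0, 1.0]] [[-0.9997, 0.0025, 0.0252, 0.5568], [-0.023, 0.3315, -0.9432, 0.1265], [-0.0107, -0.9434, -0.3314, 0.8895], [0.0, 0.0, 0.0, 1.0]]
{'time': 0.1, 'joint_positions': array([-1.27958292,  0.33282329, -0.06470967,  1.46086581,  0.02160669,
        1.34987402, -0.08848651]), 'joint_vel': array([ 9.12424018e-04, -3.14065312e-04, -1.30320385e-05, -5.40630502e-04,
       -1.96955039e-04,  1.55346328e-03, -6.42496173e-04]), 'joint_torque': array([ 1.45573904e-03, -6.24544930e+01,  2.45510519e-02, -3.90716207e+01,
       -6.13991381e-02,  3.65198334e-02,  8.53616075e-05]), 'ee_pos': array([0.19282374, 0.59415105, 0.22182034]), 'eef_rot': array([ 8.08902385e-01,  5.87942621e-01, -4.97383621e-04,  3.98541767e-04]), 'ft_force': array([0.4186821 , 0.66266083, 0.13292094]), 'torque': array([ 1.64946561e-02, -2.07248376e-02, -1.01983251e-05]), 'width': 0.0867227600541103}
```

View pics/top0.png

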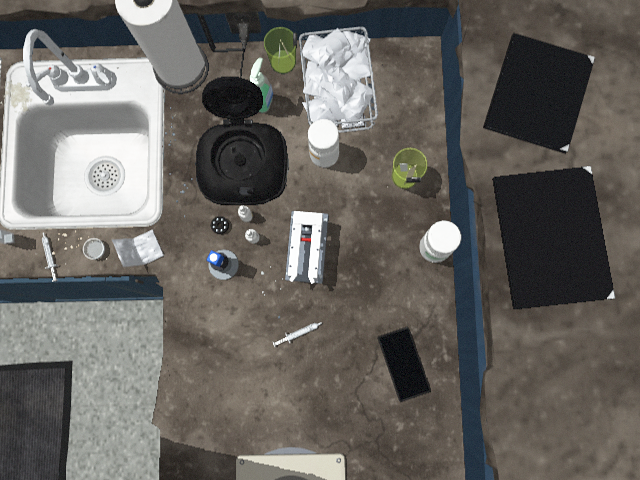

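View pics/side0.png

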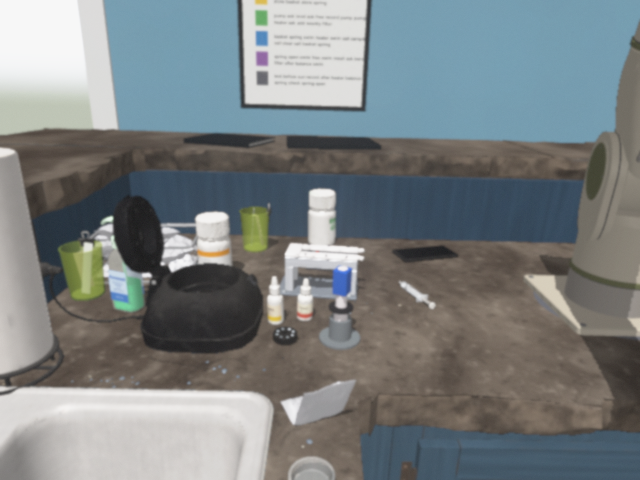

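The top view shows the dock with its keeper prongs toward the robot (mouth around (302,282), far end (308,212)) and the red pad at about (305,232). The probe is at (217,260), the droppers at (246,213) and (252,236), and the jar with the green band at (440,240). The side view shows the blue head at (342,280) and the keeper prongs pointing right, toward the robot.

```bash
cat > h.py <<'E'
import numpy as np,cv2,pickle
def ray(c,u,v):
    T=c["camera_from_world"];R=T[:3,:3];o=-R.T@T[:3,3]
    d=R.T@np.linalg.inv(c["K"])@np.array([u,v,1.]);return o,d
def onz(c,u,v,z):
    o,d=ray(c,u,v);return o+d*(z-o[2])/d[2]
def two(c1,p1,c2,p2):
    A=[];b=[]
    for c,p in((c1,p1),(c2,p2)):
        o,d=ray(c,*p);d=d/np.linalg.norm(d);P=np.eye(3)-np.outer(d,d);A.append(P);b.append(P@o)
    return np.linalg.lstsq(np.vstack(A),np.hstack(b),rcond=None)[0]
def proj(c,p):
    q=c["K"]@(c["camera_from_world"]@np.append(p,1))[:3];return q[:2]/q[2]
def blue(img):
    h=cv2.cvtColor(img,cv2.COLOR_RGB2HSV);return cv2.inRange(h,(108,150,60),(125,255,255))
E
python3 - <<'E'
from h import *
t=pickle.load(open("top0.pkl","rb"));s=pickle.load(open("side0.pkl","rb"))
a=cv2.resize(t["img"][200:290,200:335],None,fx=5.9,fy=5.9,interpolation=cv2.INTER_CUBIC)
cv2.imwrite("pics/tc.png",a[:,:,::-1])
a=cv2.resize(s["img"][235:350,260:380],None,fx=5,fy=5,interpolation=cv2.INTER_CUBIC)
cv2.imwrite("pics/sc.png",a[:,:,::-1])
for n,c in(("t",t),("s",s)):
    k,l,st,ce=cv2.connectedComponentsWithStats(blue(c["img"]))
    for i in range(1,k):
        if st[i,4]>30:print(n,st[i],ce[i])
E
```

```text
t [207 251  17  15 110] [215.91818182 258.80909091]
s [334 269  16  26 318] [340.56918239 281.83018868]
```

View pics/tc.png

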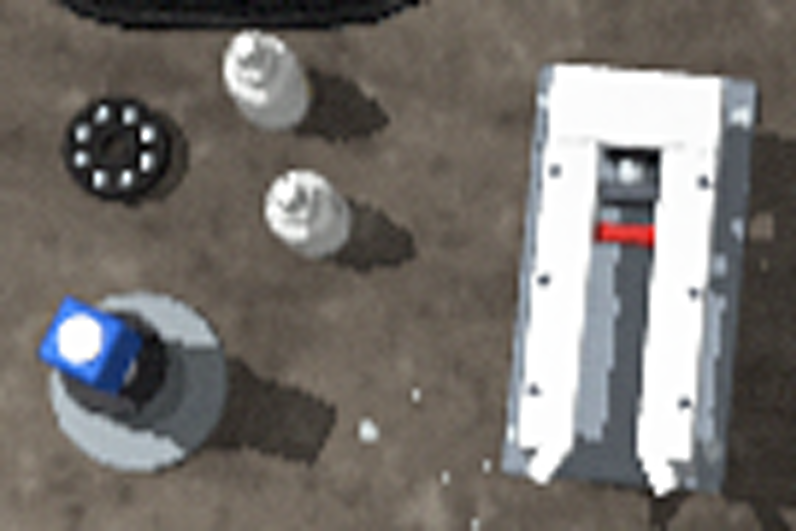

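View pics/sc.png

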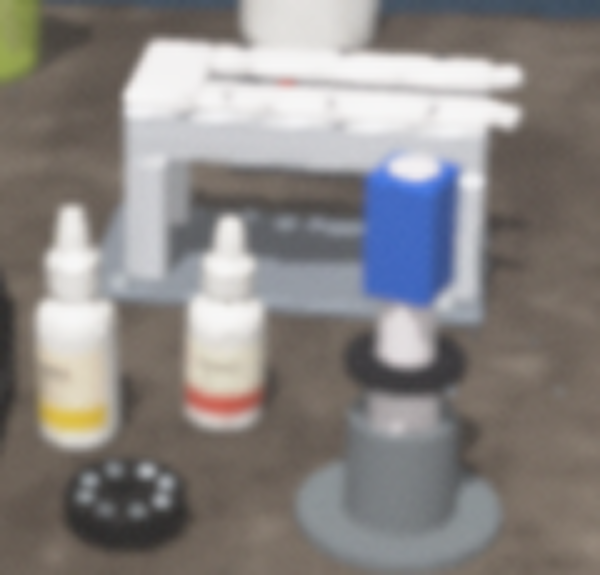

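The crops show the blue head's top disc at (213.4,257.5) top and (342,268) side, rotated about 28°. The keeper slot and pad are clear, so I'll measure slot edges per row.

Run:
```python
from h import *
t=pickle.load(open("top0.pkl","rb"));s=pickle.load(open("side0.pkl","rb"))
U=lambda x,y:(200+(x+.5)/5.9-.5,200+(y+.5)/5.9-.5)
S=lambda x,y:(260+(x+.5)/5-.5,235+(y+.5)/5-.5)
print("head top z.125:",onz(t,*U(79,339),.125),"2view",two(t,U(79,339),s,S(412,165)))
L,T,R=[onz(t,*U(*p),.125)[:2] for p in((40,352),(70,298),(140,335))]
print("edges",R-T,T-L,"ang",np.degrees(np.arctan2(*(R-T)[::-1])),np.degrees(np.arctan2(*(T-L)[::-1])))
print("pot foot",onz(t,*U(138,380),.005))
g=cv2.cvtColor(t["img"],cv2.COLOR_RGB2GRAY).astype(float)
pts=[];W=[]
for v in range(226,272):
    row=g[v]; c=int(round(308-(v-226)*.1)) -1
    th=190
    def edge(step):
        u=c
        while row[u]<th:u+=step
        p=row[u-step];return u-step*(row[u]-th)/(row[u]-p)
    a,b=edge(-1),edge(1)
    if 7<b-a<14: pts.append((v,onz(t,a,v,.084)[:2],onz(t,b,v,.084)[:2]))
A=np.array([p[1] for p in pts]);B=np.array([p[2] for p in pts]);M=(A+B)/2
w=np.linalg.norm(A-B,axis=1);print(len(pts),"width",np.median(w),w.min(),w.max())
for P in(A,B,M):
    k,c0=np.polyfit(P[:,0],P[:,1],1);print("yaw",np.degrees(np.arctan(k)),"y=",c0,"+",k,"x",np.std(P[:,1]-k*P[:,0]-c0))
for n,p,z in(("slotend+52",(629,147),.084),("tips-71 L",(545,483),.084),("tipR",(662,494),.084),("farL",(553,65),.084),("farR",(722,78),.084),("pad front bot",(623,244),.075),("base far R",(757,82),.006),("base near R",(718,490),.006),("pad rear top",(626,223),.075),("dropA",(262,75),.06),("dropB",(305,215),.06)):print(n,onz(t,*U(*p),z).round(4))
```

```text
head top z.125: [0.52568286 0.14649673 0.125     ] 2view [0.5266228  0.1459647  0.12726405]
edges [-0.01355837 -0.02447898] [ 0.0187062 -0.0103587] ang -118.98111357076685 -28.97583095439393
pot foot [0.52576227 0.14623386 0.005     ]
42 width 0.02310831169034828 0.022404181499322433 0.024222254632974508
yaw -5.982644429145207 y= 0.028885505332660433 + -0.1047979869144041 x 0.0003821583147097278
yaw -5.954458726937331 y= 0.005353603205823322 + -0.10430067649132047 x 0.0004057347394989984
yaw -5.9686142047637 y= 0.017120080996532856 + -0.10455043029873304 x 0.00035298079004922133
slotend+52 [ 0.5965 -0.0445  0.084 ]
tips-71 L [ 0.4758 -0.0125  0.084 ]
tipR [ 0.4709 -0.054   0.084 ]
farL [ 0.6273 -0.0176  0.084 ]
farR [ 0.621  -0.0786  0.084 ]
pad front bot [ 0.5625 -0.0414  0.075 ]
base far R [ 0.6351 -0.0915  0.006 ]
base near R [ 0.4789 -0.0732  0.006 ]
pad rear top [ 0.5702 -0.0427  0.075 ]
dropA [0.6313 0.0913 0.06  ]
dropB [0.5785 0.0756 0.06  ]
```

Request:
play_rows([
  [3.3,-4.4,0,0,0,0.138,5.5],
  [3.3,-4.4,0,0,0,0.138,5.5],
  [3.3,-4.4,0,0,0,0.138,5.5],
  [3.3,-4.4,0,0,0,0.138,5.5],
  [3.3,-4.4,0,0,0,0.138,5.5],
  [3.3,-4.4,0,0,0,0.138,5.5],
  [3.3,-4.4,0,0,0,0.138,5.5],
  [3.3,-4.4,0,0,0,0.138,5.5],
  [3.3,-4.4,0,0,0,0.138,5.5],
  [3.3,-4.4,0,0,0,0.138,5.5],
  [0,0,0,0,0,0,5.5],
  [0,0,0,0,0,0,5.5],
])

```text
time: 1.6
ee_pos: [0.5225, 0.1549, 0.2222]
eef_rot: [0.25, 0.968, -0.0, -0.0]
ft_force: [-0.3, 0.0, 0.6]
width: 0.0547
```

Request:
play_rows([
  [0.35,-0.9,0,0,0,0,5.5],
  [0,0,-3.3,0,0,0,5.5],
  [0,0,-3.3,0,0,0,5.5],
  [0,0,-3.3,0,0,0,5.5],
  [0,0,-2.0,0,0,0,5.5],
  [0,0,-1.4,0,0,0,5.5],
  [0,0,0,0,0,0,5.5],
])

```text
time: 2.48
ee_pos: [0.5259, 0.1456, 0.089]
eef_rot: [0.249, 0.968, -0.0, -0.001]
ft_force: [0.4, -0.8, 0.4]
width: 0.0551
```

Run:
```python
from h import *
from bench import r
im=[]
for n,(y,x) in(("top",(220,170)),("side",(220,280))):
    c=r.camera(n); im.append(cv2.resize(c["img"][y:y+100,x:x+100],(400,400),interpolation=cv2.INTER_CUBIC))
cv2.imwrite("pics/g.png",np.hstack(im)[:,:,::-1])
```

```text
(no output)
```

View pics/g.png

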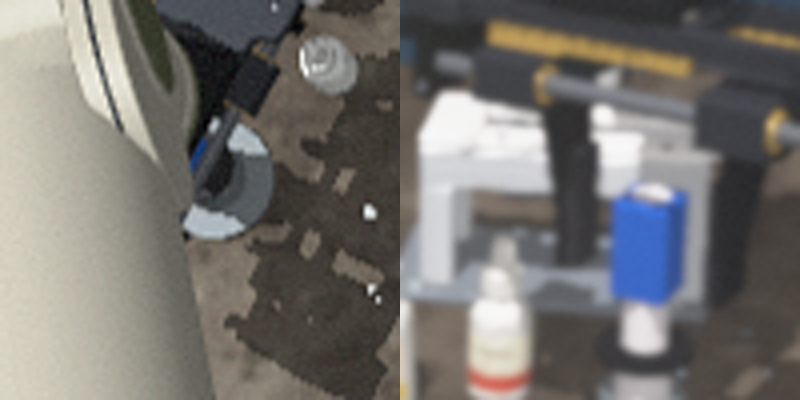

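The fingers straddle the head (side-view tips at about (574,262) and (725,305), head midway at (648,245)). Closing now.

Request:
play_rows([
  [0,0,0,0,0,0,3.2],
  [0,0,0,0,0,0,2.0],
  [0,0,0,0,0,0,1.5],
  [0,0,0,0,0,0,1.5],
  [0,0,0,0,0,0,1.5],
  [0,0,0,0,0,0,1.5],
], grip_force=40)

```text
time: 3.32
ee_pos: [0.5264, 0.1456, 0.0897]
eef_rot: [0.25, 0.968, 0.0, -0.0]
ft_force: [0.4, -1.5, 0.3]
width: 0.0238
```

Request:
play_rows([
  [0,0,1,0,0,0,1.5],
  [0,0,2,0,0,0,1.5],
  [0,0,3,0,0,0,1.5],
  [0,0,2,0,0,0,1.5],
  [0,0,0,0,0,0,1.5],
  [-1.1,-2.1,0,0,0,0.05,1.5],
  [-1.1,-2.1,0,0,0,0.05,1.5],
  [-1.1,-2.1,0,0,0,0.05,1.5],
  [-1.1,-2.1,0,0,0,0.05,1.5],
  [-1.1,-2.1,0,0,0,0.05,1.5],
  [-1.1,-2.1,0,0,0,0.05,1.5],
  [-1.1,-2.1,0,0,0,0.05,1.5],
  [-1.1,-2.1,0,0,0,0.05,1.5],
  [0,0,0,0,0,0,1.5],
  [0,0,0,0,0,0,1.5],
])

```text
time: 5.2
ee_pos: [0.4721, 0.0443, 0.1547]
eef_rot: [0.138, 0.99, -0.009, -0.015]
ft_force: [0.6, 0.1, -1.6]
width: 0.0236
```

Run:
```python
from h import *
from bench import r
c=r.camera("side");s=r.read_state();print(s["ee_pos"],s["eef_rot"],s["ft_force"],s["width"])
u,v=proj(c,s["ee_pos"]).astype(int);print(u,v)
cv2.imwrite("pics/l.png",cv2.resize(c["img"][v-60:v+90,u-120:u+80],(800,600),interpolation=cv2.INTER_CUBIC)[:,:,::-1])
```

```text
[0.47213156 0.04487476 0.15487947] [ 0.13702159  0.99041861 -0.00952589 -0.01432908] [-0.27763417  0.63282033 -1.50654964] 0.023938957994408507
371 231
```

View pics/l.png

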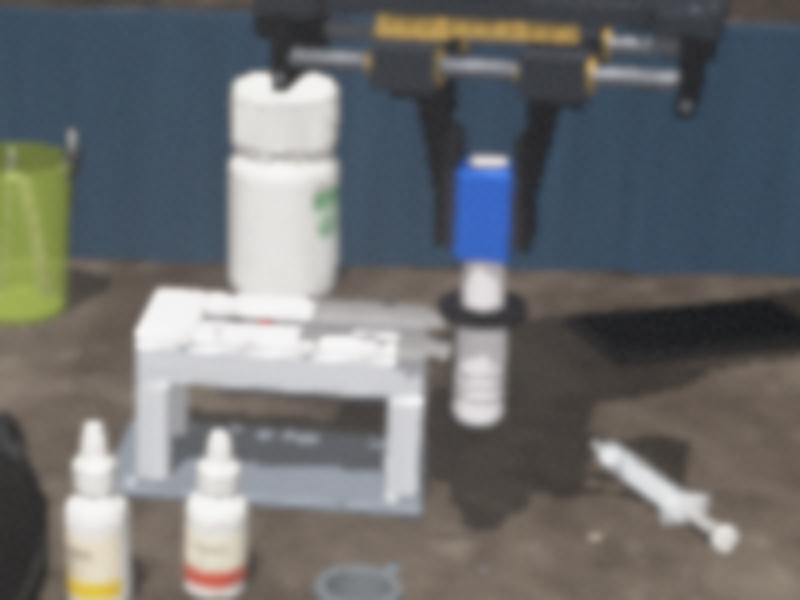

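The lifted probe hangs in the fingers, collar at (483,307) in the crop, dock mouth at about (440,330). The arm stopped short and slightly tilted, so I'll check the joints.

Run:
```python
from bench import r
from scipy.spatial.transform import Rotation as R
s=r.read_state();print(s["joint_positions"].round(3),R.from_quat(s["eef_rot"]).as_matrix().round(4))
```

```text
[ 0.464  0.134 -0.7    1.877  0.101  1.197  2.595] [[-0.962   0.2711 -0.031 ]
 [ 0.2717  0.9623 -0.0149]
 [ 0.0258 -0.0228 -0.9994]]
```

Request:
play_rows([
  [0,0,0.5,0,0,-0.18,1.5],
  [0,0,0.5,0.015,-0.031,0,1.5],
  [0,0,0.5,0,0,-0.18,1.5],
  [0,0,0,0,0,-0.18,1.5],
  [0,0,0,0,0,-0.18,1.5],
  [0,0,0,0,0,-0.18,1.5],
  [0,0,0,0,0,-0.18,1.5],
  [0,0,0,0,0,-0.18,1.5],
  [0,0,0,0,0,-0.18,1.5],
  [0,0,0,0,0,-0.18,1.5],
  [0,0,0,0,0,-0.18,1.5],
  [0,0,0,0,0,-0.18,1.5],
  [0,0,0,0,0,-0.18,1.5],
  [0,0,0,0,0,-0.18,1.5],
  [0,0,0,0,0,-0.18,1.5],
  [0,0,0,0,0,-0.18,1.5],
  [0,0,0,0,0,-0.18,1.5],
  [0,0,0,0,0,0,1.5],
  [0,0,0,0,0,0,1.5],
])

```text
time: 7.62
ee_pos: [0.4721, 0.0448, 0.1702]
eef_rot: [1.0, -0.003, 0.003, 0.002]
ft_force: [-0.4, -0.1, -1.6]
width: 0.024
```

```bash
cat > st.py <<'E'
from h import *
from bench import r
from scipy.spatial.transform import Rotation as R
O=np.array([.5443,-.0397]);d=np.array([.9946,-.1040])
def st():
    s=r.read_state();m=R.from_quat(s["eef_rot"]).as_matrix();q=s["ee_pos"][:2]-O
    print("q",s["joint_positions"].round(2),"pos",s["ee_pos"].round(4),"yaw",np.degrees(np.arctan2(m[1,0],m[0,0])).round(2),"fix",(R.align_vectors([[0,0,-1]],[m[:,2]])[0].as_rotvec()).round(4))
    print("dock x,y mm",(q@d*1e3).round(2),((-d[1]*q[0]+d[0]*q[1])*1e3).round(2),"f",s["ft_force"].round(2),"fdock",(s["ft_force"][:2]@d).round(2),s["width"].round(4));return s
if __name__=="__main__":st()
E
python3 st.py
```

```text
q [ 0.36  0.07 -0.57  1.89  0.05  1.18 -0.23] pos [0.4721 0.0448 0.1702] yaw -0.39 fix [0.0042 0.0052 0.    ]Traceback (most recent call last):
  File "st.py", line 9, in <module>
    if __name__=="__main__":st()
                            ~~^^
  File "st.py", line 8, in st
    print("dock x,y mm",(q@d*1e3).round(2),((-d[1]*q[0]+d[0]*q[1])*1e3).round(2),"f",s["ft_force"].round(2),"fdock",(s["ft_force"][:2]@d).round(2),s["width"].round(4));return s
                                                                                                                                                   ^^^^^^^^^^^^^^^^
AttributeError: 'float' object has no attribute 'round'
```

Request:
play_rows([
  [-1.2,-2.4,0,0.004,0.005,-0.05,1.5],
  [-1.2,-2.4,0,0,0,-0.05,1.5],
  [-1.3,-2.5,0,0,0,0,1.5],
  [0,0,-3,0,0,0,1.5],
  [0,0,-2.5,0,0,0,1.5],
  [0,0,-1.0,0,0,0,1.5],
  [0,0,0,0,0,0,1.5],
  [0,0,0,0,0,0,1.5],
])

```text
time: 8.62
ee_pos: [0.4357, -0.0289, 0.106]
eef_rot: [0.998, -0.057, 0.0, 0.0]
ft_force: [0.1, 0.1, -1.1]
width: 0.0238
```

```bash
sed -i 's/s\["width"\].round(4)/s["width"]/' st.py
python3 - <<'E'
from st import *
s=st();im=[]
for n in("top","side"):
    c=r.camera(n);pickle.dump(c,open(n+"1.pkl","wb"));u,v=proj(c,s["ee_pos"]).astype(int);print(n,u,v)
    im.append(cv2.resize(c["img"][v-50:v+50,u-50:u+30],(480,600),interpolation=cv2.INTER_CUBIC)[:,:400] if 0 else cv2.resize(c["img"][v-45:v+55,u-45:u+35],(400,500),interpolation=cv2.INTER_CUBIC))
cv2.imwrite("pics/m.png",np.hstack(im)[:,:,::-1])
E
```

```text
q [ 0.45  0.05 -0.5   2.05  0.03  1.04 -0.17] pos [ 0.4357 -0.0289  0.106 ] yaw -6.52 fix [0.0006 0.0006 0.    ]
dock x,y mm -109.17 -0.56 f [ 0.14  0.07 -1.07] fdock 0.13 0.023782927973717984
top 299 299
side 384 243
```

View pics/m.png

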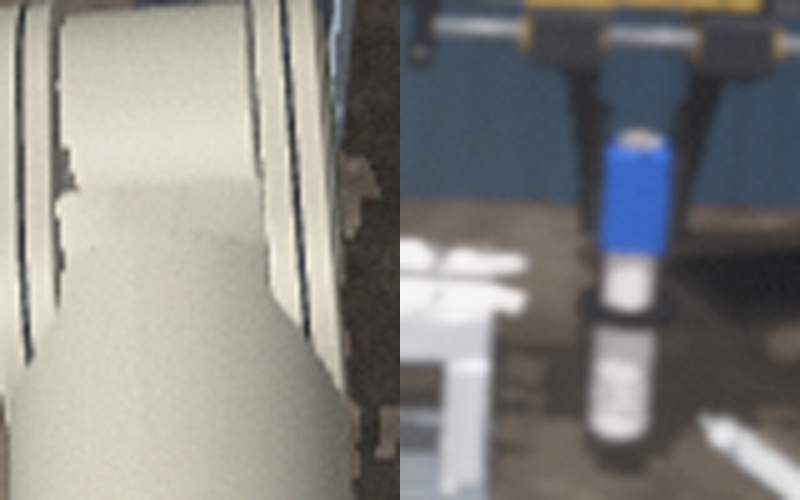

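The top view is blocked by the arm. The side view shows the probe in front of the mouth: head top (637,138), collar about (628,305), foot (618,425). I'll compare these with the predicted positions.

Run:
```python
from h import *
c=pickle.load(open("side1.pkl","rb"));p=np.array([.4357,-.0289,.0213])
for z in(0,.053,.078,.12):
    q=proj(c,p+[0,0,z]);print(z,400+(q[0]-339+.5)*5,(q[1]-198+.5)*5)
img=c["img"];b=blue(img);k,l,st,ce=cv2.connectedComponentsWithStats(b);i=1+st[1:,4].argmax()
print("blue",[400+(ce[i][0]-339+.5)*5,(ce[i][1]-198+.5)*5],st[i],"pred centre",(proj(c,p+[0,.012,.099])-[339,198]+.5)*5+[400,0])
g=img.astype(float)
# barrel edges per row
for v in list(range(264,285,3))+list(range(250,257,2)):
    row=g[v,370:396].min(1);print(v,row.astype(int).tolist())
```

```text
0 617.0533669624245 430.9621233089007
0.053 626.5025384790414 307.58015934276756
0.078 631.0907368390235 247.67004725248725
0.12 638.9967047417014 144.43836761049965
blue [np.float64(636.0774058577406), np.float64(199.38284518828453)] [380 227  13  21 239] pred centre [639.33647827 206.7165859 ]
264 [81, 80, 80, 74, 68, 66, 71, 89, 117, 136, 142, 139, 135, 131, 127, 126, 125, 123, 115, 99, 76, 65, 63, 63, 60, 61]
267 [67, 66, 67, 66, 63, 64, 70, 97, 129, 153, 164, 169, 171, 172, 173, 172, 171, 166, 154, 126, 91, 70, 65, 65, 66, 64]
270 [66, 63, 64, 63, 62, 65, 77, 112, 153, 185, 198, 202, 199, 195, 193, 186, 176, 165, 143, 111, 79, 62, 59, 60, 59, 60]
273 [64, 64, 64, 62, 65, 64, 84, 124, 162, 189, 207, 214, 219, 220, 218, 214, 198, 172, 137, 99, 71, 61, 59, 61, 58, 59]
276 [62, 63, 63, 65, 66, 70, 98, 142, 171, 187, 191, 200, 209, 213, 209, 202, 191, 173, 138, 97, 67, 59, 61, 59, 60, 60]
279 [61, 64, 64, 62, 63, 72, 100, 141, 172, 190, 201, 207, 209, 208, 205, 201, 190, 167, 130, 87, 66, 62, 59, 61, 59, 60]
282 [88, 87, 88, 84, 83, 84, 109, 155, 189, 212, 219, 221, 221, 218, 214, 206, 190, 164, 124, 85, 65, 63, 60, 60, 64, 64]
250 [106, 106, 106, 101, 92, 81, 73, 68, 71, 96, 129, 153, 165, 170, 172, 174, 171, 165, 151, 124, 92, 66, 58, 50, 48, 46]
252 [106, 104, 105, 102, 99, 93, 86, 77, 78, 103, 149, 183, 200, 211, 215, 216, 213, 196, 168, 132, 88, 61, 52, 51, 47, 46]
254 [101, 99, 97, 94, 93, 90, 85, 79, 82, 116, 165, 200, 218, 222, 224, 222, 218, 205, 177, 132, 89, 64, 61, 57, 54, 51]
256 [99, 99, 96, 93, 84, 72, 65, 63, 77, 120, 169, 203, 218, 222, 224, 223, 218, 203, 169, 123, 79, 59, 57, 58, 59, 59]
```

Request:
play_rows([
  [0,0.05,-0.13,0,0,0,1.5],
  [0.9,-0.09,0,0,0,0,1.5],
  [0.9,-0.09,0,0,0,0,1.5],
  [0.9,-0.1,0,0,0,0,1.5],
  [0,0,0,0,0,0,1.5],
  [0.3,-0.03,0,0,0,0,1.5],
  [0.3,-0.03,0,0,0,0,1.5],
  [0.3,-0.03,0,0,0,0,1.5],
  [0,0,0,0,0,0,1.5],
])

```text
time: 9.85
ee_pos: [0.4713, -0.0318, 0.1038]
eef_rot: [0.998, -0.057, -0.0, 0.0]
ft_force: [-0.1, -0.2, -2.4]
width: 0.0236
```

```bash
python3 st.py
```

```text
q [ 0.44  0.14 -0.49  1.97  0.08  1.05 -0.2 ] pos [ 0.4713 -0.0318  0.1038] yaw -6.51 fix [ 0.0002 -0.0007  0.    ]
dock x,y mm -73.46 0.25 f [-0.05 -0.22 -2.41] fdock -0.03 0.023604272989276195
```

Request:
play_rows([
  [0.3,-0.03,0.07,0,0,0,1.5],
  [0.3,-0.03,0,0,0,0,1.5],
  [0.3,-0.03,0,0,0,0,1.5],
  [0.3,-0.04,0,0,0,0,1.5],
  [0,0,0,0,0,0,1.5],
])

```text
time: 10.48
ee_pos: [0.4833, -0.0331, 0.1044]
eef_rot: [0.998, -0.057, -0.0, 0.0]
ft_force: [-0.1, 0.2, -0.7]
width: 0.0241
```

```bash
python3 st.py
```

```text
q [ 0.43  0.17 -0.49  1.94  0.09  1.05 -0.21] pos [ 0.4833 -0.0331  0.1044] yaw -6.51 fix [ 0.0002 -0.0009  0.    ]
dock x,y mm -61.38 0.19 f [-0.09  0.21 -0.67] fdock -0.11 0.024072287437342365
```

Request:
play_rows([
  [0.4,-0.04,0,0,0,0,1.5],
  [0.4,-0.04,0,0,0,0,1.5],
  [0.4,-0.05,0,0,0,0,1.5],
  [0.4,-0.04,0,0,0,0,1.5],
  [0.4,-0.04,0,0,0,0,1.5],
  [0.4,-0.04,0,0,0,0,1.5],
  [0.4,-0.04,0,0,0,0,1.5],
  [0,0,0,0,0,0,1.5],
  [0,0,0,0,0,0,1.5],
])

```text
time: 11.6
ee_pos: [0.5115, -0.0365, 0.1044]
eef_rot: [0.998, -0.057, 0.0, 0.0]
ft_force: [0.1, -5.1, -4.2]
width: 0.0233
```

Run:
```python
from st import *
s=st();im=[]
for n in("top","side"):
    c=r.camera(n);u,v=proj(c,s["ee_pos"]).astype(int)
    im.append(cv2.resize(c["img"][v-45:v+55,u-45:u+35],(400,500),interpolation=cv2.INTER_CUBIC))
cv2.imwrite("pics/n.png",np.hstack(im)[:,:,::-1])
```

```text
q [ 0.42  0.23 -0.48  1.87  0.12  1.07 -0.23] pos [ 0.5115 -0.0365  0.1044] yaw -6.53 fix [0.0007 0.0001 0.    ]
dock x,y mm -32.91 -0.22 f [ 0.14 -5.13 -4.17] fdock 0.67 0.023338589638706286
```

View pics/n.png

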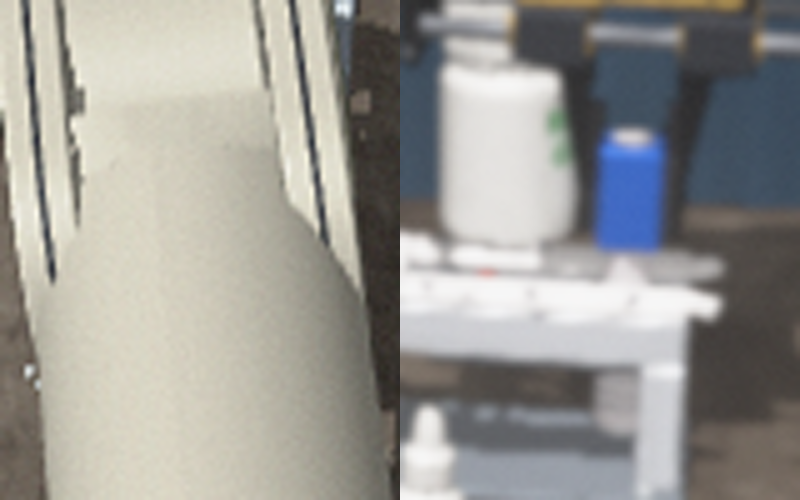

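The neck sits in the keeper slot (side crop (625,268)), with the collar under the plate. The side force (-5 N in y) and downward force (-4 N) mean I should ease toward -y and down.

Request:
play_rows([
  [0,-0.1,-0.07,0,0,0,1.5],
  [0,0,0,0,0,0,1.5],
  [0,0,0,0,0,0,1.5],
])

```text
time: 12.08
ee_pos: [0.5116, -0.0368, 0.1041]
eef_rot: [0.998, -0.057, 0.0, 0.0]
ft_force: [1.2, -1.3, -1.7]
width: 0.0236
```

```bash
python3 st.py
```

```text
q [ 0.42  0.23 -0.48  1.88  0.12  1.07 -0.23] pos [ 0.5116 -0.0368  0.1041] yaw -6.5 fix [0.0001 0.0003 0.    ]
dock x,y mm -32.85 -0.5 f [ 1.25 -1.34 -1.74] fdock 1.38 0.02360880132130359
```

Request:
play_rows([
  [0.3,-0.08,-0.03,0,0,0,1.5],
  [0.3,-0.03,0,0,0,0,1.5],
  [0.3,-0.03,0,0,0,0,1.5],
  [0.3,-0.04,0,0,0,0,1.5],
  [0,0,0,0,0,0,1.5],
])

```text
time: 12.7
ee_pos: [0.5233, -0.0387, 0.1034]
eef_rot: [0.998, -0.057, -0.0, 0.0]
ft_force: [-0.3, -0.8, -1.6]
width: 0.024
```

```bash
python3 st.py
```

```text
q [ 0.41  0.25 -0.48  1.85  0.13  1.07 -0.23] pos [ 0.5233 -0.0387  0.1034] yaw -6.5 fix [ 0.0001 -0.0008  0.    ]
dock x,y mm -20.97 -1.17 f [-0.25 -0.81 -1.57] fdock -0.17 0.023973462790918245
```

Request:
play_rows([
  [0.25,-0.03,0,0,0,0,1.5],
  [0.25,-0.03,0,0,0,0,1.5],
  [0.25,-0.03,0,0,0,0,1.5],
  [0,0,0,0,0,0,1.5],
])

```text
time: 13.2
ee_pos: [0.5308, -0.0397, 0.1034]
eef_rot: [0.998, -0.057, -0.0, 0.0]
ft_force: [-0.3, 0.4, -2.7]
width: 0.0235
```

Request:
play_rows([
  [0.2,-0.02,0,0,0,0,1.5],
  [0.2,-0.02,0,0,0,0,1.5],
  [0,0,0,0,0,0,1.5],
])

```text
time: 13.58
ee_pos: [0.5347, -0.0401, 0.1034]
eef_rot: [0.998, -0.057, -0.0, 0.0]
ft_force: [0.2, -0.1, -1.3]
width: 0.0235
```

Request:
play_rows([
  [0.15,-0.02,0,0,0,0,1.5],
  [0.15,-0.02,0,0,0,0,1.5],
  [0,0,0,0,0,0,1.5],
])

```text
time: 13.95
ee_pos: [0.5377, -0.0405, 0.1035]
eef_rot: [0.998, -0.057, -0.0, 0.0]
ft_force: [0.0, 0.5, -2.2]
width: 0.0239
```

Request:
play_rows([
  [0.15,-0.02,0,0,0,0,1.5],
  [0.15,-0.01,0,0,0,0,1.5],
  [0,0,0,0,0,0,1.5],
])

```text
time: 14.32
ee_pos: [0.5407, -0.0408, 0.1035]
eef_rot: [0.998, -0.057, -0.0, 0.0]
ft_force: [0.5, 0.1, -2.1]
width: 0.0237
```

Request:
play_rows([
  [0.15,-0.02,0,0,0,0,1.5],
  [0,0,0,0,0,0,1.5],
])

```text
time: 14.58
ee_pos: [0.5422, -0.041, 0.1035]
eef_rot: [0.998, -0.057, -0.0, 0.0]
ft_force: [-1.1, -0.4, -2.1]
width: 0.0237
```

Request:
play_rows([
  [0.15,-0.02,0,0,0,0,1.5],
  [0,0,0,0,0,0,1.5],
])

```text
time: 14.82
ee_pos: [0.5437, -0.0412, 0.1034]
eef_rot: [0.998, -0.057, -0.0, 0.0]
ft_force: [-0.1, 1.1, -1.3]
width: 0.0238
```

Request:
play_rows([
  [0.15,-0.01,0,0,0,0,1.5],
  [0,0,0,0,0,0,1.5],
])

```text
time: 15.08
ee_pos: [0.5452, -0.0413, 0.1035]
eef_rot: [0.998, -0.057, -0.0, 0.0]
ft_force: [0.2, -0.7, -1.5]
width: 0.0237
```

Request:
play_rows([
  [0.15,-0.02,0,0,0,0,1.5],
  [0.1,-0.01,0,0,0,0,1.5],
  [0,0,0,0,0,0,1.5],
])

```text
time: 15.45
ee_pos: [0.547, -0.0415, 0.1032]
eef_rot: [0.998, -0.057, -0.001, 0.0]
ft_force: [-5.2, 0.1, 0.9]
width: 0.0233
```

Request:
play_rows([
  [0.15,-0.02,0,0,0,0,1.5],
  [0.1,-0.01,0,0,0,0,1.5],
  [0,0,0,0,0,0,1.5],
])

```text
time: 15.82
ee_pos: [0.549, -0.0417, 0.1031]
eef_rot: [0.998, -0.057, -0.002, 0.0]
ft_force: [-8.9, 1.3, 3.6]
width: 0.0238
```

Contact was at world x ≈ 0.546. Force is now about 9 N, so I'll lower while pushing.

Request:
play_rows([
  [0,0,-0.12,0,0,0,1.5],
  [0,0,-0.12,0,0,0,1.5],
  [0,0,0,0,0,0,1.5],
])

```text
time: 16.2
ee_pos: [0.5488, -0.0418, 0.1005]
eef_rot: [0.998, -0.057, -0.002, 0.0]
ft_force: [-7.8, 1.5, 0.2]
width: 0.0237
```

```bash
python3 st.py
```

```text
q [ 0.4   0.31 -0.47  1.78  0.16  1.09 -0.24] pos [ 0.5488 -0.0418  0.1005] yaw -6.5 fix [ 0.0002 -0.0038  0.    ]
dock x,y mm 4.67 -1.6 f [-7.81  1.48  0.2 ] fdock -7.92 0.023653583231303458
```

Request:
play_rows([
  [0,0,-0.12,0,0,0,1.5],
  [0,0,-0.12,0,0,0,1.5],
  [0,0,0,0,0,0,1.5],
])

```text
time: 16.58
ee_pos: [0.5488, -0.0418, 0.0981]
eef_rot: [0.998, -0.057, -0.002, 0.0]
ft_force: [-7.5, 0.9, 1.4]
width: 0.0243
```

Request:
play_rows([
  [0,0,-0.08,0,0,0,1.5],
  [0,0,0,0,0,0,1.5],
  [0,0,0,0,0,0,1.5],
])

```text
time: 16.95
ee_pos: [0.5489, -0.0418, 0.0976]
eef_rot: [0.998, -0.057, -0.002, 0.0]
ft_force: [-8.5, 2.1, 3.2]
width: 0.0236
```

```bash
python3 st.py
```

```text
q [ 0.39  0.32 -0.47  1.78  0.16  1.08 -0.24] pos [ 0.5489 -0.0418  0.0976] yaw -6.5 fix [ 0.0003 -0.0035  0.    ]
dock x,y mm 4.77 -1.61 f [-8.48  2.13  3.16] fdock -8.65 0.023633845125180634
```

Request:
play_rows([
  [-0.15,0.02,0,0,0,0,1.5],
  [-0.15,0.02,0,0,0,0,1.5],
  [0,0,0,0,0,0,1.5],
])

```text
time: 17.32
ee_pos: [0.5471, -0.0416, 0.0978]
eef_rot: [0.998, -0.057, -0.0, 0.0]
ft_force: [-2.6, 0.7, -2.2]
width: 0.0238
```

```bash
python3 st.py
```

```text
q [ 0.4   0.31 -0.47  1.79  0.16  1.08 -0.24] pos [ 0.5471 -0.0416  0.0978] yaw -6.51 fix [ 0.0004 -0.0007  0.    ]
dock x,y mm 2.97 -1.6 f [-2.64  0.67 -2.17] fdock -2.7 0.02379556905029853
```

Request:
play_rows([
  [0,0,0,0,0,0,3.0],
  [0,0,0,0,0,0,4.5],
  [0,0,0,0,0,0,5.5],
  [0,0,0,0,0,0,5.5],
  [0,0,0,0,0,0,5.5],
  [0,0,2,0,0,0,5.5],
  [0,0,4,0,0,0,5.5],
  [0,0,5,0,0,0,5.5],
  [0,0,3,0,0,0,5.5],
  [-4,4,0,0,0,0,5.5],
  [-3,4,0,0,0,0,5.5],
  [0,5,0,0,0,0,5.5],
  [0,5,0,0,0,0,5.5],
  [0,5,0,0,0,0,5.5],
  [0,5,0,0,0,0,5.5],
  [0,0,0,0,0,0,5.5],
])

```text
time: 19.32
ee_pos: [0.4757, 0.2428, 0.2379]
eef_rot: [0.999, -0.054, -0.001, -0.001]
ft_force: [0.4, -0.8, -0.2]
width: 0.0553
```

Run:
```python
from st import *
s=st();im=[]
t=r.camera("top");c=r.camera("side")
im=[cv2.resize(t["img"][195:295,260:340],(400,500),interpolation=cv2.INTER_CUBIC),cv2.resize(c["img"][220:320,275:375],(400,400),interpolation=cv2.INTER_CUBIC)]
im[1]=cv2.copyMakeBorder(im[1],0,100,0,0,cv2.BORDER_CONSTANT)
cv2.imwrite("pics/f.png",np.hstack(im)[:,:,::-1])
b=[]
for q in(t,c):
    k,l,sa,ce=cv2.connectedComponentsWithStats(blue(q["img"]));i=1+sa[1:,4].argmax();b.append(sa[i].tolist()+ce[i].tolist())
print(b)
# predicted: side axis points for seated at dock x~2.5,z13
P=np.append(O+d*.0025,.013)
for z in(.078,.12):print(z,proj(c,P+[0,0,z]),proj(t,P+[0,0,z]))
```

```text
q [ 0.1   0.19 -0.73  1.65  0.13  1.35 -0.76] pos [0.4757 0.2428 0.2379] yaw -6.14 fix [-0.0018 -0.0014  0.    ]
dock x,y mm -97.6 273.86 f [ 0.4  -0.84 -0.21] fdock 0.49 0.05526729189425139
[[298, 239, 12, 15, 98, 303.8061224489796, 247.3469387755102], [323, 229, 10, 19, 178, 327.5, 238.30898876404495]]
0.078 [327.24365368 247.76092483] [304.32789486 247.1671793 ]
0.12 [327.89135762 227.40837065] [303.53391278 244.14888847]
```

View pics/f.png

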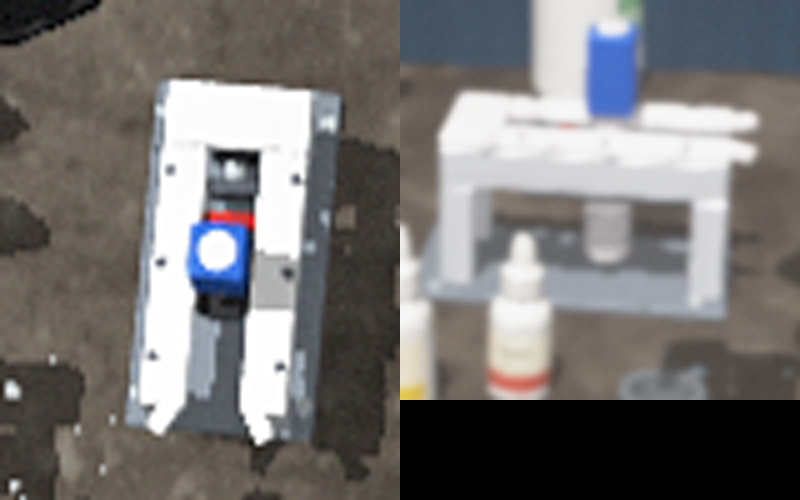

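The top view shows the head against the red pad, with its top disc at image (303.0,244.6), against (303.5,244.1) predicted for seated and upright. The side view shows the barrel hanging vertically in the dock. One last height check, using the bias measured earlier.

Run:
```python
from st import *
t=r.camera("side");k,l,sa,ce=cv2.connectedComponentsWithStats(blue(t["img"]));i=1+sa[1:,4].argmax();print(ce[i])
for z in(.0105,.013,.018):
    P=np.append(O+d*.0025,z+.099)+[0,.012,0];print(z,proj(t,P)-[0,1.46])
print(r.read_state()["ft_force"])
g=t["img"].astype(int)
for v in(272,276,280,283):
    print(v,g[v,315:340].min(1).tolist())
```

```text
[327.5        238.30898876]
0.0105 [327.62737299 239.46199436]
0.013 [327.66648366 238.23798762]
0.018 [327.74492814 235.78299061]
[-0.62219853 -0.4417652  -0.2360052 ]
272 [104, 103, 101, 98, 101, 118, 144, 165, 169, 174, 177, 180, 179, 176, 175, 168, 156, 129, 101, 87, 83, 83, 86, 85, 83]
276 [81, 79, 80, 78, 80, 99, 127, 148, 160, 166, 166, 168, 166, 163, 161, 160, 149, 122, 91, 76, 72, 71, 71, 73, 74]
280 [120, 129, 124, 111, 105, 117, 139, 156, 163, 163, 164, 166, 165, 165, 162, 156, 142, 125, 108, 100, 99, 98, 97, 98, 101]
283 [101, 101, 99, 101, 102, 111, 130, 158, 186, 201, 201, 199, 197, 192, 179, 162, 142, 122, 107, 101, 100, 100, 101, 102, 101]
```

The height matches z ≈ 13 mm, which is seated. Handing in.

```bash
python3 -c "
from bench import r
print(r.close_job())"
```

```text
the job is handed in; nothing more can be done
None
```

The probe is in the dock with its collar down in the sunk seat, and I handed the job in at about 19.5 s of robot time. It gave no verdict.

I gripped the probe by the head, lifted it out of the pot and slid the collar in under the keeper plate. The pad was touched at dock x of about +2 mm. I pushed to about 9 N and lowered about 5.5 mm until the cushion pushed back, then eased off, let go and moved the arm away.

**Final checks:**
- **Seating:** the side picture puts the probe's origin at dock z of about 13 mm, the seated height. That figure corrects for a 1.5-pixel bias I had measured earlier in the same camera.
- **Position and tilt:** the head's top disc was within about 1 pixel (2 mm) of where it should be for an upright probe at dock x of about +2.5 mm. On the slot's centre line, the disc was within about 1 mm.
- **Robot clear:** wrist force after letting go was below 1 N.
- **Bystanders:** nothing came near the jar or droppers, but I did not measure their positions again at the end.

**What disagreed or went wrong:**
- **Joint limit:** the last joint reached its limit during the first carry, leaving the arm short and slightly tilted. I cured this with a half turn in the air.
- **Wall contact:** about 5 N of side force built up in the channel, and I eased it off.
- **Slot line:** by the arm's reading, the probe ran about 1.6 mm off the slot line I had measured in the pictures.

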